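# Seat a hitch plate in the drilling jig and cam it tight

## Task

Lay the steel hitch plate flat in the plywood drilling jig, bush up, and push it home so that its long edge bears on both wooden dowels and its end bears on the end stop, all three at the same time. Then swing the cam lever round until the cam holds the plate firmly against the dowels, and let go. Feel your way: the end stop is only finger-tight and must not be shifted, the dowels are only glued in and must not be forced, and the other things on the step are to be left where they are.

Things in the scene. Friction and masses are not known exactly. Their poses are not given: they have to be found in the camera images.
- hitch_plate: Loose steel plate 140 mm long (y) x 50 mm wide (x) x 10 mm thick, 0.5-0.75 kg, with an upright round steel bush, 20 mm diameter, 30 mm tall, welded on the middle of its top (bush top 40 mm above the underside), by which it is easily held. Origin: centre of the underside, z up. Starts flat on the step, right of the jig. Same either way round; it slides on the board with a few N.
- jig: Plywood base of the drilling jig, 150 (x) x 260 (y) x 18 mm, fixed. Origin: centre of its underside. Dowels on its far (+x) side, end stop at its left (+y) end, cam on its near (-x) side. The plate lies between, long side along y; home: plate origin at x = 20 mm here, y = stop's y - 70 mm, z = 18 mm, square to the jig. With the cam open there are 9 to 13 mm of free width.
- dowel_right: Upright round-topped wooden dowel, 10 mm diameter, standing 26 mm above the board, at x = 50, y = -45 mm in the jig's frame. Origin: on its axis at the board's top. Glued in: it gives way if more than 40 N bears on it.
- dowel_left: The other dowel, the same, at x = 50, y = +45 mm in the jig's frame.
- stop: End stop: steel block 36 (x) x 30 (y) x 22 mm with a wing nut on top (40 mm in all). Origin: on its face (facing the jig's -y; axes as the jig's), middle of the face's lower edge, at the board's top. It sits at x = 20 mm in the jig's frame, y anywhere from 60 to 80 mm, in a slot along y; finger-tight: above about 16 N it slides, so bring the plate up with less.
- cam_post: Pivot of the cam clamp, fixed on the board near x = -29, y = 0 mm in the jig's frame; x differs by up to 1.5 mm between set-ups, and so does the angle at which the cam bites. Origin: on the pivot axis at the board's top. The cam on it is a steel disc of 20 mm radius, 12 mm thick, its centre 8 mm off the pivot.
- cam_handle (a point): Middle of the upright round black handle (16 mm diameter, from 21 to 59 mm above the board; this point is 40 mm above it) at the end of the cam's flat lever, 60 mm from the pivot axis. Open, the lever points to about the jig's -x, towards the robot.
- cam (a joint): Turn of the cam lever about its upright pivot, rad: 0 open, growing counter-clockwise seen from above (handle swings from the jig's -x side to its -y side). Range 0 to 2.6; starts at 0 to 0.25; bites a seated plate at about 1.5 to 2.0. It turns with about 1 N at the handle and stays where left; once it bites the push needed at the handle rises quickly: at about 5 N it is firmly tight.
- tumbler: Glass tumbler of screws, 72 mm across the rim, 92 mm tall; bystander. Origin: centre of its underside.
- crank_puller: Chrome crank puller lying down, about 100 mm by 105 mm, 24 mm tall; bystander. Origin: under its middle.
- tire_levers: Bundle of three yellow tire levers, 125 mm by 25 mm by 18 mm; bystander. Origin: centre of its underside.
Things that resemble listed ones, but are neither listed nor needed, are in the scene too. Leave any green or purple look-alike of the hitch_plate alone.

How it is judged:
On the way, in this order (a step that is already met when the one before it is completed fails the run):
1. the plate lies flat on the board and bears on both dowels and the end stop at the same time, with more than 2 N on each, with the cam not yet touching it (contact force between hitch_plate and dowel_right above 2 N and contact force between hitch_plate and dowel_left above 2 N and contact force between hitch_plate and stop above 2 N and contact force between hitch_plate and cam_post below 0.5 N and angle between hitch_plate's own z axis and vertical below 0.05 rad and z of hitch_plate in the frame of jig below 0.021 m), for 0.2 s.
2. the cam presses the seated plate against both dowels with more than 6 N (contact force between hitch_plate and cam_post above 6 N and contact force between hitch_plate and dowel_right above 1 N and contact force between hitch_plate and dowel_left above 1 N), for 0.3 s.
At the end, for the whole second after the job is handed in: The plate lies flat on the board, square to the jig within 0.02 rad, bush up, its long edge within 1.5 mm of home on the dowels and bearing on both, its end within 1.8 mm of the end stop, the cam pressing it with more than 4 N, everything still and let go (angle between hitch_plate's own z axis and vertical below 0.03 rad and z of hitch_plate in the frame of jig below 0.02 m and angle between the y axis of hitch_plate and the y axis of jig, either way round below 0.02 rad and x of hitch_plate in the frame of jig above 0.0185 m and y of hitch_plate in the frame of stop above -0.0718 m and contact force between hitch_plate and cam_post above 4 N and contact force between hitch_plate and dowel_right above 0.7 N and contact force between hitch_plate and dowel_left above 0.7 N and linear speed of hitch_plate below 0.01 m/s and velocity of joint cam below 0.05 rad/s); the robot touches nothing.
It fails at once if the end stop is shifted by more than 1.5 mm (distance of stop from where it was at the start of the episode above 0.0015 m).
It fails at once if more than 40 N bears on a dowel (contact force between anything else and dowel_right above 40 N or contact force between anything else and dowel_left above 40 N).
It fails at once if a bystander is pushed more than 15 mm or tipped (distance of any of tumbler, crank_puller, tire_levers from where it was at the start of the episode above 0.015 m or angle between tumbler's own z axis and vertical above 0.2 rad).
It also fails if it takes over 72 s, if anything falls off the work surface, if the arm or the gripper's body presses on something with over 40 N, if the wrist force passes 120 N, or if a joint passes its speed limit or range.

## Robot

A 6-joint arm with a two-finger parallel gripper is mounted at the origin on the work surface. World frame = base frame: x ahead of the robot, y to its left, z up, the work surface at z = 0. Lengths are in m, angles in rad, forces in N, time in s.
With the tool pointing down it reaches from about 0.35 to 0.975 m from the base axis. Payload 4.9 kg.
Tool frame: the origin (TCP) lies on the centre line of the jaws, within the pads' length; the fingertips stand 14 mm ahead of it and the grasp point (between the pads) lies 5 mm behind it; z points along the fingers, y is the line along which they close (so a half turn about z gives the same grasp; the last joint's range is limited). The gripper opens to 85 mm and grips with 20 to 120 N. Pads are 22 mm wide; open, the fingers measure 114 mm over their backs; the gripper's body (76 mm by 85 mm) begins 54 mm behind the grasp point. The pads swing forward as they close: fully open they stand 13 mm farther back than shut.
Start: joints at [-1.389, 0.053, 1.613, -0, 1.476, -0.119], TCP at [0.185, -0.597, 0.245] pointing down, gripper open.
Joint ranges: [-3.01, 3.01], [-1.01, 2.22], [0.06, 2.58], [-1.02, 4.17], [0.09, 2.62], [-3.14, 3.14]. Speed limits (rad/s): [2.57, 2.57, 3.14, 3.14, 3.14, 3.14].

## Interface

Orientations are given as a unit quaternion [w, x, y, z].
In Python, from plant import * gives the robot as it stands.
- The arm moves only by the tool send_rows, never from a script. Its argument "steps" is a list of rows, each an object with "translation": the shift along the tool's x, y, z in cm, a list of three; "delta_rot": the turn, a rotation vector about the tool's x, y, z in rad, a list of three; "jaw": the finger opening in cm, from 0 to 8.54. In form: [{"translation": [dx, dy, dz], "delta_rot": [rx, ry, rz], "jaw": jaw}, ...]. A call has exactly 8 rows; each row is the pose to reach, as a shift and turn from the pose commanded when the call began, along the tool's axes at that moment; what a row does not reach only later rows make up. A row lasts 1/10 s, in which the tool goes at most 50 mm and 8.59 degrees, less where a joint would pass 70% of its speed; a pose out of reach is approached as far as the arm can. A call with a gripper value outside its range is refused whole. The fingers move at their own pace and stop on an object; the grip force is fixed at half the most. Time passes only in rows, so rows that repeat a pose let the fingers close, or fill a call up. It gives the time, the measured TCP pose, the force, the opening and the grip force at its end, in the units of the state.
- state(): the state, without advancing time (a new reading comes with each control period).
- grab_frame(name): name is "scene" or "top"; returns a dict with "pixels" (420x560x3 uint8, blue, green, red), "range_z" (420x560 float32, m along the optical axis (not along the pixel's ray), 0 where there is no reading), "fx", "fy", "cx", "cy" (pixels), "dist" ([k1, k2, p1, p2, k3] as OpenCV has them; the pictures are not rectified), "rvec" (rotation vector, rad) and "tvec" (3), from world to camera coordinates, as OpenCV has them. Camera axes: x right, y down, z forward; pixel columns grow to the right and rows downward; lengths in m; the calibration is good to about 2 mm. A picture is of the moment at which its call begins.
- job_done(): hands the job in; it is judged then, once.
The state is a dict: "time": time; "joint_pos": joint angles; "joint_vel": joint speeds; "joint_efforts": joint torques, N m; "tool_pos": TCP position; "tool_rot": TCP orientation; "contact_force": force on the tool from outside, world axes, zero at the start; "ft_torque": the same for the moment, N m; "gripper_width": opening from 0.0 (shut) to 1.0 (fully open); "grasp_force": force on a finger pad.
Only numpy, scipy, OpenCV 4.12 (cv2) and the standard library are available. Lean on these libraries where they do the work, as an engineer would, in place of code of your own. Each camera call takes 0.05 s, during which the arm holds its last target. There are 200 camera calls.

## Working session

There is one attempt and no reset: what is moved stays moved. The work goes in short steps, Python scripts to look and compute and a tool call to move; the robot and the scene stay as the last step left them, time stands still between calls to the robot, and variables do not carry over. Pictures are saved under pics/ and viewed, at most 10 in all, crops included, and the job is handed in when it is done.

Besides the shell and the picture viewer there is one more tool, called as name(argument=value, ...) on one line, values as JSON. send_rows: Moves the arm, as the interface text tells. Its arguments: {"type":"object","properties":{"steps":{"type":"array","items":{"type":"object","properties":{"translation":{"type":"array","items":{"type":"number"}},"delta_rot":{"type":"array","items":{"type":"number"}},"jaw":{"type":"number"}}}}},"required":["steps"]}

```bash
mkdir -p pics
cat > h.py <<'E'
from plant import *
import numpy as np, cv2
def cam(n):
    f=grab_frame(n); K=np.array([[f['fx'],0,f['cx']],[0,f['fy'],f['cy']],[0,0,1.]]); R=cv2.Rodrigues(np.array(f['rvec'],float))[0]
    d=np.array(f['dist'],float); h,w=f['range_z'].shape
    u,v=np.meshgrid(np.arange(w),np.arange(h))
    p=cv2.undistortPoints(np.stack([u,v],-1).reshape(-1,1,2).astype(float),K,d).reshape(h,w,2)
    z=f['range_z'][...,None]
    X=(np.concatenate([p*z,z],-1)-np.array(f['tvec']).reshape(3))@R
    X[f['range_z']==0]=np.nan
    return f['pixels'],X
E
python3 - <<'E'
from h import *
s=state();print({k:np.round(v,3) for k,v in s.items()})
for n in('scene','top'):
    im,X=cam(n); cv2.imwrite(f'pics/{n}0.png',im); np.savez(f'{n}0.npz',im=im,X=X)
    print(n, [np.round(X[v,u],3) for v,u in((210,280),(100,100),(300,450))])
E
```

```text
{'time': np.float64(0.0), 'joint_pos': array([-1.389,  0.053,  1.614,  0.   ,  1.476, -0.119]), 'joint_vel': array([ 0.001, -0.   ,  0.001, -0.003, -0.001,  0.   ]), 'joint_efforts': array([-1.0000e-03, -3.9368e+01, -3.7018e+01, -0.0000e+00,  7.0000e-03,
        0.0000e+00]), 'tool_pos': array([ 0.185, -0.596,  0.244]), 'tool_rot': array([-0.001,  0.989,  0.15 , -0.   ]), 'contact_force': array([ 0.609, -0.061,  1.196]), 'ft_torque': array([ 0.007, -0.014, -0.038]), 'grasp_force': np.float64(0.0), 'gripper_width': np.float64(1.001)}
scene [array([0.54 , 0.119, 0.017]), array([ 0.064, -0.009,  0.082]), array([0.907, 0.227, 0.   ])]
top [array([0.563, 0.092, 0.021]), array([0.817, 0.52 , 0.002]), array([ 0.361, -0.307,  0.002])]
```

View pics/top0.png

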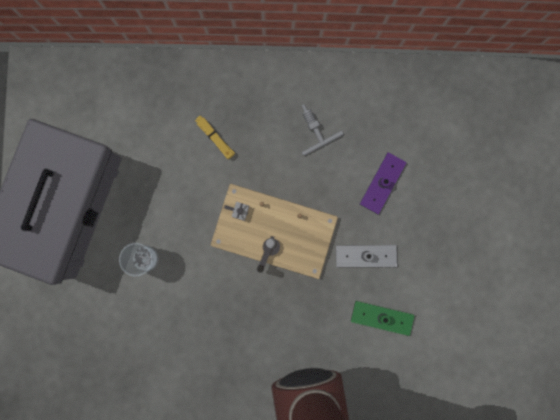

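View pics/scene0.png

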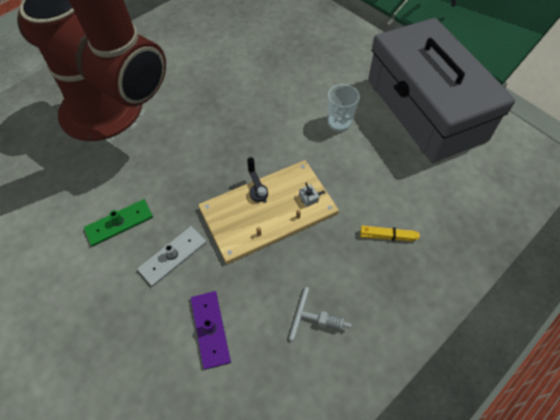

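Top view: the candidates for the plate are grey (367,257), purple (384,183) and green (384,318). I choose the grey steel one. The jig is at (275,230), its dowels at (264,205) and (302,217), the stop at (240,211), the cam pivot at (270,243) and the handle at (263,268).

```bash
cat > m.py <<'E'
from h import *
D={n:np.load(n+'0.npz') for n in('top','scene')}
def rect(P):
    (c,s,a)=cv2.minAreaRect((P*1000).astype(np.float32)); return np.round(c,1),np.round(s,1),round(a,2)
for n,d in D.items():
    im,X=d['im'],d['X']; hsv=cv2.cvtColor(im,cv2.COLOR_BGR2HSV)
    x,y,z=X[...,0],X[...,1],X[...,2]
    reg=(x>.35)&(x<.75)&(y>-.3)&(y<.3)
    wood=reg&(hsv[...,0]>8)&(hsv[...,0]<25)&(hsv[...,1]>60)&(hsv[...,2]>110)&(z>.008)&(z<.026)
    k,lab,st,_=cv2.connectedComponentsWithStats(wood.astype(np.uint8)); i=1+np.argmax(st[1:,4]); w=lab==i
    print(n,'jig',rect(X[w][:,:2]),np.median(z[w]),w.sum())
    g=reg&(hsv[...,1]<40)&(z>.005)&(z<.05)
    k,lab,st,ce=cv2.connectedComponentsWithStats(g.astype(np.uint8))
    for j in range(1,k):
        if st[j,4]>40:
            m=lab==j; print(' grey',ce[j].round(),st[j,4],rect(X[m][:,:2]),np.median(z[m]),z[m].max())
            t=m&(z>.030)
            if t.sum()>3: print('   high',t.sum(),X[t].mean(0),z[t].max(),X[t].min(0),X[t].max(0))
    # high stuff on jig
    hi=reg&(z>.030)&(z<.15)&(y>-.02)&(y<.25)
    k,lab,st,ce=cv2.connectedComponentsWithStats(hi.astype(np.uint8))
    for j in range(1,k):
        if st[j,4]>3: m=lab==j; print(' hi',ce[j].round(),st[j,4],X[m].mean(0).round(4),X[m].min(0).round(3),X[m].max(0).round(3))
a=D['top']['im'][170:300,200:420]; b=D['scene']['im'][140:300,120:350]
cv2.imwrite('pics/c1.png',np.vstack([cv2.resize(a,(690,int(130*690/220)),interpolation=2)[:290] if 0 else cv2.resize(a,(480,284),interpolation=2),cv2.resize(b,(480,334)[:2] if 0 else (480,310),interpolation=2)]))
E
python3 m.py
```

```text
top jig (array([516. , 105.5]), array([259.7, 149.6]), 73.8) 0.017893027216646783 6502
 grey [321. 141.] 260 (array([734.9,   1.6]), array([ 38.3, 108.5]), 28.6) 0.010318029612542022 0.020630766817067252
 grey [239. 210.] 202 (array([562.4, 193.4]), array([53.3, 35. ]), 71.6) 0.039171577737046895 0.049783418636014536
   high 168 [0.55908811 0.18303411 0.04007757] 0.049783418636014536 [0.54033554 0.164954   0.03296527] [0.57895949 0.20069924 0.04978342]
 grey [269. 250.] 297 (array([466.6, 117.9]), array([35.4, 70. ]), 64.23) 0.03709857723238964 0.04979075032108315
   high 270 [0.47203311 0.11605547 0.03770044] 0.04979075032108315 [0.43584014 0.09342785 0.03011958] [0.49896259 0.13978175 0.04979075]
 grey [366. 256.] 1275 (array([ 461. , -109.6]), array([ 50.7, 143.3]), 0.81) 0.0102886555308697 0.04442475637228159
   high 67 [ 0.46153042 -0.10742523  0.03932283] 0.04442475637228159 [ 0.45239717 -0.11658956  0.03185088] [ 0.47064407 -0.09785389  0.04442476]
 hi [240. 211.] 216 [0.5588 0.1834 0.0426] [0.538 0.165 0.032] [0.579 0.202 0.058]
 hi [261. 204.] 17 [0.5758 0.1353 0.0421] [0.57
[... 801 characters left out ...]
. 255.] 1606 (array([ 462.2, -109.4]), array([ 53.6, 140.2]), 2.3) 0.010172798408113533 0.04376267993573755
   high 90 [ 0.46375278 -0.10896346  0.03876343] 0.04376267993573755 [ 0.45261597 -0.11810945  0.03009731] [ 0.47184334 -0.10004886  0.04376268]
 grey [301. 313.] 379 (array([735.8,   1.5]), array([ 36.8, 110.3]), 29.74) 0.010093663097821256 0.016453719506112085
 hi [256. 181.] 424 [0.4644 0.1188 0.0436] [0.425 0.092 0.03 ] [0.501 0.14  0.081]
 hi [309. 193.] 260 [0.5615 0.1804 0.0419] [0.539 0.164 0.03 ] [0.58  0.201 0.06 ]
 hi [298. 212.] 29 [0.5777 0.1337 0.0392] [0.572 0.129 0.031] [0.582 0.139 0.044]
 hi [258. 229.] 27 [0.5527 0.0472 0.0395] [0.547 0.043 0.032] [0.556 0.053 0.045]
```

View pics/c1.png

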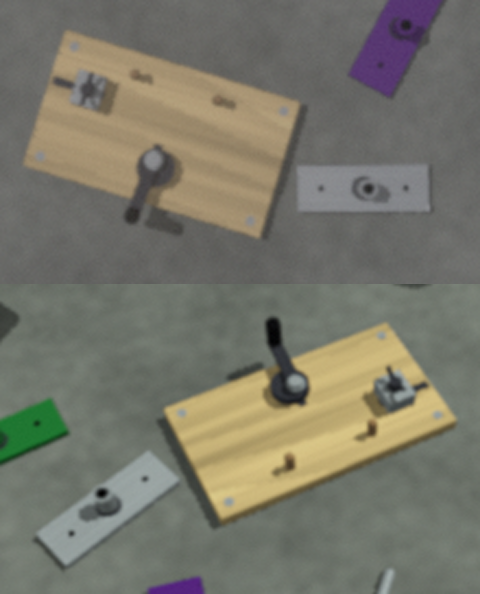

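The crop confirms it: the grey plate has holes and a bush at about (368,188) in the crop, and it isn't green or purple. The jig, dowels, stop and cam lever (handle at (132,215)) are all clear. Next I'll get the handle and stop positions in the jig frame and plan the first reach.

```bash
cat >> h.py <<'E'
from scipy.spatial.transform import Rotation as Ro
JY=np.radians(-16.25); JO=np.array([.516,.1054])
xj=np.array([np.cos(JY),np.sin(JY)]); yj=np.array([-np.sin(JY),np.cos(JY)])
def w2j(p): p=np.asarray(p)[...,:2]-JO; return np.stack([p@xj,p@yj],-1)
def j2w(x,y): return JO+x*xj+y*yj
def rot(q): return Ro.from_quat(np.roll(q,-1))
def to(xyz,yaw):
    s=state(); R=rot(s['tool_rot']); T=Ro.from_matrix(np.array([[np.cos(yaw),np.sin(yaw),0],[np.sin(yaw),-np.cos(yaw),0],[0,0,-1]]))
    print('t',round(float(s['time']),2),'cm',(R.inv().apply(np.array(xyz)-s['tool_pos'])*100).round(2),'rot',(R.inv()*T).as_rotvec().round(3))
def st():
    s=state(); p=s['tool_pos']; F=s['contact_force']; R=rot(s['tool_rot']).as_matrix()
    print('t',round(float(s['time']),2),'pos',p.round(4),'jig',(w2j(p)*1000).round(1),'yaw',np.degrees(np.arctan2(R[1,0],R[0,0])).round(2),'F jig',[round(float(F[:2]@xj),1),round(float(F[:2]@yj),1),round(float(F[2]),1)],'w',round(float(s['gripper_width']),3),'g',round(float(s['grasp_force']),1))
E
python3 - <<'E'
from h import *
for n in('top','scene'):
    d=np.load(n+'0.npz'); im,X=d['im'],d['X']; z=X[...,2]; J=w2j(X)*1000
    on=(abs(J[...,0])<110)&(abs(J[...,1])<130)
    h=on&(z>.068)&(z<.085); print(n,'handle',J[h].mean(0),J[h].min(0),J[h].max(0),z[h].max())
    b=on&(J[...,1]>40)&(z>.036)&(z<.043)&(J[...,0]<45); print(' stop top',b.sum(),np.percentile(J[b],[2,98],axis=0))
    c=on&(abs(J[...,1])<30)&(abs(J[...,0]+29)<30)&(z>.045)&(z<.052); print(' nut',c.sum(),J[c].mean(0))
    p=(abs(X[...,0]-.462)<.05)&(abs(X[...,1]+.109)<.1)&(z>.006)&(z<.013)
    q=X[p][:,:2]; q=q-q.mean(0); e=np.linalg.svd(q,full_matrices=0)[2][0]; print(' plate',p.sum(),X[p].mean(0),np.degrees(np.arctan2(e[1],e[0]))%180)
    g=cv2.minAreaRect((X[p][:,:2]*1000).astype(np.float32)); print(g)
to([.462,-.1085,.10],np.radians(1.5))
E
```

```text
top handle [-89.61443014   4.62125162] [-96.76403701  -2.74968453] [-82.73040907  11.61435313] 0.08098166373488315
 stop top 139 [[  1.9427671   72.71102781]
 [ 36.39463891 101.82286687]]
 nut 16 [-30.68830601   1.17741679]
 plate 1006 [ 0.46162593 -0.10919163  0.00965919] 92.16150848782951
((460.4718933105469, -110.25878143310547), (92.96532440185547, 200.52316284179688), 2.3140971660614014)
scene handle [-86.5121783    3.31037194] [-95.6572317   -3.70614247] [-80.34567188  10.98482345] 0.0813170275642276
 stop top 167 [[  2.49191649  71.58739924]
 [ 37.92285512 101.3210721 ]]
 nut 19 [-29.9569306   -0.19736872]
 plate 1436 [ 0.46427508 -0.11058274  0.00994139] 91.57346065935549
((464.77191162109375, -97.184326171875), (168.9421844482422, 70.04576873779297), 82.82330322265625)
t 0.1 cm [ 40.9  -38.36  14.5 ] rot [-0.002  0.     0.275]
```

send_rows(steps=[{"translation": [40.9,-38.4,14.5],"delta_rot": [0,0,0.27],"jaw": 4.5},{"translation": [40.9,-38.4,14.5],"delta_rot": [0,0,0.27],"jaw": 4.5},{"translation": [40.9,-38.4,14.5],"delta_rot": [0,0,0.27],"jaw": 4.5},{"translation": [40.9,-38.4,14.5],"delta_rot": [0,0,0.27],"jaw": 4.5},{"translation": [40.9,-38.4,14.5],"delta_rot": [0,0,0.27],"jaw": 4.5},{"translation": [40.9,-38.4,14.5],"delta_rot": [0,0,0.27],"jaw": 4.5},{"translation": [40.9,-38.4,14.5],"delta_rot": [0,0,0.27],"jaw": 4.5},{"translation": [40.9,-38.4,14.5],"delta_rot": [0,0,0.27],"jaw": 4.5}])

```text
time: 0.9
tool_pos: [0.3766, -0.2581, 0.1445]
tool_rot: [-0.0, 1.0, 0.015, 0.0]
contact_force: [0.7, 0.4, -0.3]
gripper_width: 0.525
grasp_force: 0.0
```

```bash
python3 -c "
from h import *
st();to([.4625,-.109,.08],np.radians(1.8))"
```

```text
t 0.9 pos [ 0.3766 -0.2581  0.1445] jig [ -32.1 -388. ] yaw 1.73 F jig [0.6, 0.5, -0.3] w 0.525 g 0.0
t 0.9 cm [  9.03 -14.64   6.45] rot [-0.    -0.    -0.001]
```

send_rows(steps=[{"translation": [9,-14.6,6.4],"delta_rot": [0,0,0],"jaw": 4.5},{"translation": [9,-14.6,6.4],"delta_rot": [0,0,0],"jaw": 4.5},{"translation": [9,-14.6,6.4],"delta_rot": [0,0,0],"jaw": 4.5},{"translation": [9,-14.6,6.4],"delta_rot": [0,0,0],"jaw": 4.5},{"translation": [9,-14.6,6.4],"delta_rot": [0,0,0],"jaw": 4.5},{"translation": [9,-14.6,6.4],"delta_rot": [0,0,0],"jaw": 4.5},{"translation": [9,-14.6,6.4],"delta_rot": [0,0,0],"jaw": 4.5},{"translation": [9,-14.6,6.4],"delta_rot": [0,0,0],"jaw": 4.5}])

```text
time: 1.7
tool_pos: [0.4618, -0.1125, 0.0818]
tool_rot: [0.0, 1.0, 0.015, 0.001]
contact_force: [-0.5, 0.2, 0.8]
gripper_width: 0.529
grasp_force: 0.0
```

```bash
python3 -c "
from h import *
st();to([.4625,-.109,.028],np.radians(1.8))"
```

```text
t 1.7 pos [ 0.4618 -0.1125  0.0818] jig [   8.9 -224.4] yaw 1.66 F jig [-0.5, 0.0, 0.8] w 0.529 g 0.0
t 1.7 cm [ 0.07 -0.35  5.38] rot [ 0.001 -0.001 -0.002]
```

send_rows(steps=[{"translation": [0,0,2.5],"delta_rot": [0,0,0],"jaw": 4.5},{"translation": [0,0,4],"delta_rot": [0,0,0],"jaw": 4.5},{"translation": [0,0,5.2],"delta_rot": [0,0,0],"jaw": 4.5},{"translation": [0,0,5.2],"delta_rot": [0,0,0],"jaw": 4.5},{"translation": [0,0,5.2],"delta_rot": [0,0,0],"jaw": 4.5},{"translation": [0,0,5.2],"delta_rot": [0,0,0],"jaw": 4.5},{"translation": [0,0,5.2],"delta_rot": [0,0,0],"jaw": 4.5},{"translation": [0,0,5.2],"delta_rot": [0,0,0],"jaw": 4.5}])

```text
time: 2.5
tool_pos: [0.4623, -0.1116, 0.0299]
tool_rot: [0.0, 1.0, 0.015, 0.001]
contact_force: [0.7, 0.5, 0.3]
gripper_width: 0.529
grasp_force: 0.0
```

```bash
python3 -c "
from h import *
st();to([.4625,-.109,.028],np.radians(1.8))"
```

```text
t 2.5 pos [ 0.4623 -0.1116  0.0299] jig [   9.1 -223.3] yaw 1.77 F jig [0.6, 0.7, 0.3] w 0.529 g 0.0
t 2.5 cm [ 0.03 -0.26  0.19] rot [ 0.001 -0.001 -0.001]
```

Next I centre on the bush, lower slightly and close.

send_rows(steps=[{"translation": [0,-0.2,0.2],"delta_rot": [0,0,0],"jaw": 4.5},{"translation": [0,-0.2,0.2],"delta_rot": [0,0,0],"jaw": 1.0},{"translation": [0,-0.2,0.2],"delta_rot": [0,0,0],"jaw": 1.0},{"translation": [0,-0.2,0.2],"delta_rot": [0,0,0],"jaw": 1.0},{"translation": [0,-0.2,0.2],"delta_rot": [0,0,0],"jaw": 1.0},{"translation": [0,-0.2,0.2],"delta_rot": [0,0,0],"jaw": 1.0},{"translation": [0,-0.2,0.2],"delta_rot": [0,0,0],"jaw": 1.0},{"translation": [0,-0.2,0.2],"delta_rot": [0,0,0],"jaw": 1.0}])

```text
time: 3.3
tool_pos: [0.4617, -0.109, 0.0273]
tool_rot: [-0.0, 1.0, 0.015, -0.0]
contact_force: [-1.5, 3.8, 4.9]
gripper_width: 0.209
grasp_force: 59.1
```

```bash
python3 -c "
from h import *
st();to([.4625,-.109,.095],np.radians(1.8))"
```

```text
t 3.3 pos [ 0.4617 -0.109   0.0273] jig [   7.8 -221. ] yaw 1.76 F jig [-2.5, 3.3, 4.9] w 0.209 g 59.1
t 3.3 cm [ 0.08 -0.   -6.77] rot [-0.001  0.    -0.001]
```

send_rows(steps=[{"translation": [0,0,-2],"delta_rot": [0,0,0],"jaw": 1.0},{"translation": [0,0,-5],"delta_rot": [0,0,0],"jaw": 1.0},{"translation": [0,0,-7.5],"delta_rot": [0,0,0],"jaw": 1.0},{"translation": [0,0,-7.5],"delta_rot": [0,0,0],"jaw": 1.0},{"translation": [0,0,-7.5],"delta_rot": [0,0,0],"jaw": 1.0},{"translation": [0,0,-7.5],"delta_rot": [0,0,0],"jaw": 1.0},{"translation": [0,0,-7.5],"delta_rot": [0,0,0],"jaw": 1.0},{"translation": [0,0,-7.5],"delta_rot": [0,0,0],"jaw": 1.0}])

```text
time: 4.1
tool_pos: [0.4608, -0.1091, 0.1006]
tool_rot: [-0.0, 1.0, 0.015, -0.001]
contact_force: [-0.6, 0.6, -5.6]
gripper_width: 0.21
grasp_force: 59.4
```

```bash
python3 -c "
from h import *
st();to([*j2w(.014,-.009),.098],JY)
im,X=cam('top');cv2.imwrite('pics/l.png',cv2.resize(im[150:320,200:430],None,fx=3,fy=3))
z=X[...,2];p=(z>.068)&(z<.09)&(abs(X[...,0]-.462)<.06)&(abs(X[...,1]+.109)<.1)
q=X[p][:,:2];print(p.sum(),z[p].mean(),cv2.minAreaRect((q*1000).astype(np.float32)))
st()"
```

```text
t 4.1 pos [ 0.4608 -0.1091  0.1006] jig [   7.  -221.4] yaw 1.76 F jig [-0.7, 0.5, -5.6] w 0.21 g 59.4
t 4.1 cm [  7.24 -19.98   0.26] rot [-0.001  0.003  0.314]
368 0.08282803645296057 ((459.68719482421875, -65.89092254638672), (47.79252624511719, 54.469276428222656), 0.7832334041595459)
t 4.15 pos [ 0.461  -0.1092  0.101 ] jig [   7.3 -221.4] yaw 1.76 F jig [-0.1, 0.5, -4.9] w 0.209 g 59.4
```

send_rows(steps=[{"translation": [1.5,-4,0],"delta_rot": [0,0,0.08],"jaw": 1.0},{"translation": [2.8,-8,0],"delta_rot": [0,0,0.16],"jaw": 1.0},{"translation": [4.2,-12,0],"delta_rot": [0,0,0.24],"jaw": 1.0},{"translation": [5.7,-16,0],"delta_rot": [0,0,0.314],"jaw": 1.0},{"translation": [6.7,-18.5,0],"delta_rot": [0,0,0.314],"jaw": 1.0},{"translation": [7.2,-20,0],"delta_rot": [0,0,0.314],"jaw": 1.0},{"translation": [7.2,-20,0],"delta_rot": [0,0,0.314],"jaw": 1.0},{"translation": [7.2,-20,0],"delta_rot": [0,0,0.314],"jaw": 1.0}])

```text
time: 4.95
tool_pos: [0.5271, 0.0923, 0.1017]
tool_rot: [0.001, 0.99, -0.141, -0.001]
contact_force: [0.4, 0.8, -4.9]
gripper_width: 0.213
grasp_force: 59.9
```

```bash
python3 -c "
from h import *
st();to([*j2w(.014,-.009),.060],JY)
im,X=cam('top')
im2,X2=cam('scene')
for im,X in((im,X),(im2,X2)):
  z=X[...,2];J=w2j(X)*1000
  p=(z>.073)&(z<.09)&(abs(J[...,0]-14)<45)&(abs(J[...,1]+9)<85)
  q=J[p];print(p.sum(),z[p].mean(),q.min(0),q.max(0),cv2.minAreaRect(q.astype(np.float32)))
a=cv2.resize(im[150:320,190:360],(400,400));a=cv2.resize(cam('top')[0][150:320,190:360],(400,400));b=cv2.resize(im2[120:290,170:360],(400,400))
cv2.imwrite('pics/o.png',np.hstack([a,b]))"
```

```text
t 4.95 pos [0.5271 0.0923 0.1017] jig [14.4 -9.5] yaw -16.2 F jig [0.2, 0.8, -4.9] w 0.213 g 59.9
t 4.95 cm [-0.03 -0.05  4.17] rot [0.001 0.001 0.001]
20 0.08385671560987265 [-10.9118811  -75.91480559] [ 2.47969598 34.89873013] ((-7.275025367736816, -20.30248260498047), (111.46205139160156, 12.06333065032959), 86.15557098388672)
1341 0.08399379903613095 [-11.0238188  -80.96114399] [42.29642629 59.2926194 ] ((16.015010833740234, -10.871185302734375), (140.1705322265625, 52.59779739379883), 89.34270477294922)
```

View pics/o.png

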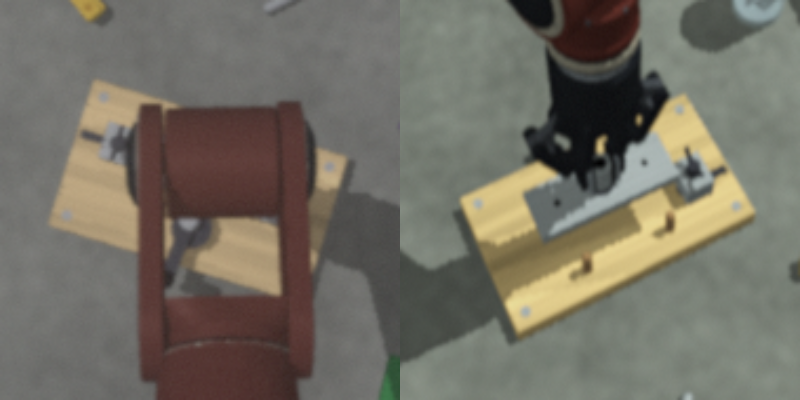

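Right half: the plate (about (600,185)) hangs level and square over the board, between the cam and the dowels (585,265), (670,222), and short of the stop (695,180). I'll lower it.

send_rows(steps=[{"translation": [-0.15,0,1.5],"delta_rot": [0,0,0],"jaw": 1.0},{"translation": [-0.15,0,3],"delta_rot": [0,0,0],"jaw": 1.0},{"translation": [-0.15,0,4],"delta_rot": [0,0,0],"jaw": 1.0},{"translation": [-0.15,0,4.7],"delta_rot": [0,0,0],"jaw": 1.0},{"translation": [-0.15,0,5.1],"delta_rot": [0,0,0],"jaw": 1.0},{"translation": [-0.15,0,5.2],"delta_rot": [0,0,0],"jaw": 1.0},{"translation": [-0.15,0,5.2],"delta_rot": [0,0,0],"jaw": 1.0},{"translation": [-0.15,0,5.2],"delta_rot": [0,0,0],"jaw": 1.0}])

```text
time: 5.9
tool_pos: [0.5267, 0.0932, 0.0509]
tool_rot: [-0.0, 0.99, -0.141, 0.001]
contact_force: [-0.7, -0.5, -5.0]
gripper_width: 0.211
grasp_force: 60.0
```

```bash
python3 -c "
from h import *
st();to([*j2w(.014,-.009),.0455],JY)"
```

```text
t 5.9 pos [0.5267 0.0932 0.0509] jig [13.6 -8.7] yaw -16.22 F jig [-0.5, -0.7, -5.0] w 0.211 g 60.0
t 5.9 cm [0.03 0.03 0.54] rot [-0.    -0.001  0.001]
```

send_rows(steps=[{"translation": [0,0,0.2],"delta_rot": [0,0,0],"jaw": 1.0},{"translation": [0,0,0.3],"delta_rot": [0,0,0],"jaw": 1.0},{"translation": [0,0,0.4],"delta_rot": [0,0,0],"jaw": 1.0},{"translation": [0,0,0.45],"delta_rot": [0,0,0],"jaw": 1.0},{"translation": [0,0,0.5],"delta_rot": [0,0,0],"jaw": 1.0},{"translation": [0,0,0.52],"delta_rot": [0,0,0],"jaw": 1.0},{"translation": [0,0,0.52],"delta_rot": [0,0,0],"jaw": 1.0},{"translation": [0,0,0.52],"delta_rot": [0,0,0],"jaw": 1.0}])

```text
time: 6.7
tool_pos: [0.5262, 0.0931, 0.0454]
tool_rot: [-0.0, 0.99, -0.141, 0.0]
contact_force: [-2.8, 0.0, 0.3]
gripper_width: 0.208
grasp_force: 60.3
```

```bash
python3 -c "
from h import *
st()"
```

```text
t 6.7 pos [0.5262 0.0931 0.0454] jig [13.2 -8.9] yaw -16.23 F jig [-2.7, -0.7, 0.3] w 0.208 g 60.3
```

send_rows(steps=[{"translation": [0.05,0,0],"delta_rot": [0,0,0],"jaw": 1.0},{"translation": [0.1,0,0],"delta_rot": [0,0,0],"jaw": 1.0},{"translation": [0.15,0,0],"delta_rot": [0,0,0],"jaw": 1.0},{"translation": [0.2,0,0],"delta_rot": [0,0,0],"jaw": 1.0},{"translation": [0.25,0,0],"delta_rot": [0,0,0],"jaw": 1.0},{"translation": [0.3,0,0],"delta_rot": [0,0,0],"jaw": 1.0},{"translation": [0.3,0,0],"delta_rot": [0,0,0],"jaw": 1.0},{"translation": [0.3,0,0],"delta_rot": [0,0,0],"jaw": 1.0}])

```text
time: 7.5
tool_pos: [0.5291, 0.0925, 0.0453]
tool_rot: [-0.0, 0.99, -0.141, 0.0]
contact_force: [-5.0, 1.9, 4.3]
gripper_width: 0.208
grasp_force: 60.9
```

```bash
python3 -c "
from h import *
st()"
```

```text
t 7.5 pos [0.5291 0.0925 0.0453] jig [16.2 -8.7] yaw -16.23 F jig [-5.4, 0.4, 4.3] w 0.208 g 60.9
```

send_rows(steps=[{"translation": [0,0,-0.03],"delta_rot": [0,0,0],"jaw": 1.0},{"translation": [0.05,0,-0.03],"delta_rot": [0,0,0],"jaw": 1.0},{"translation": [0.07,0,-0.03],"delta_rot": [0,0,0],"jaw": 1.0},{"translation": [0.1,0,-0.03],"delta_rot": [0,0,0],"jaw": 1.0},{"translation": [0.1,0,-0.03],"delta_rot": [0,0,0],"jaw": 1.0},{"translation": [0.1,0,-0.03],"delta_rot": [0,0,0],"jaw": 1.0},{"translation": [0.1,0,-0.03],"delta_rot": [0,0,0],"jaw": 1.0},{"translation": [0.1,0,-0.03],"delta_rot": [0,0,0],"jaw": 1.0}])

```text
time: 8.3
tool_pos: [0.53, 0.092, 0.0454]
tool_rot: [-0.0, 0.99, -0.141, 0.0]
contact_force: [-3.5, 1.8, 2.3]
gripper_width: 0.209
grasp_force: 60.7
```

```bash
python3 -c "
from h import *
st()"
```

```text
t 8.3 pos [0.53   0.092  0.0454] jig [17.2 -8.9] yaw -16.23 F jig [-3.9, 0.7, 2.3] w 0.209 g 60.7
```

send_rows(steps=[{"translation": [0.03,0,0],"delta_rot": [0,0,0],"jaw": 1.0},{"translation": [0.05,0,0],"delta_rot": [0,0,0],"jaw": 1.0},{"translation": [0.07,0,0],"delta_rot": [0,0,0],"jaw": 1.0},{"translation": [0.1,0,0],"delta_rot": [0,0,0],"jaw": 1.0},{"translation": [0.1,0,0],"delta_rot": [0,0,0],"jaw": 1.0},{"translation": [0.1,0,0],"delta_rot": [0,0,0],"jaw": 1.0},{"translation": [0.1,0,0],"delta_rot": [0,0,0],"jaw": 1.0},{"translation": [0.1,0,0],"delta_rot": [0,0,0],"jaw": 1.0}])

```text
time: 9.1
tool_pos: [0.5309, 0.0917, 0.0453]
tool_rot: [0.0, 0.99, -0.141, 0.0]
contact_force: [-4.2, 1.4, 3.4]
gripper_width: 0.211
grasp_force: 60.8
```

```bash
python3 -c "
from h import *
st();print(state()['ft_torque'])"
```

```text
t 9.1 pos [0.5309 0.0917 0.0453] jig [18.1 -9. ] yaw -16.22 F jig [-4.4, 0.2, 3.4] w 0.211 g 60.8
[0.33686376 0.70235346 0.01395889]
```

send_rows(steps=[{"translation": [0.03,0,0],"delta_rot": [0,0,0],"jaw": 1.0},{"translation": [0.05,0,0],"delta_rot": [0,0,0],"jaw": 1.0},{"translation": [0.07,0,0],"delta_rot": [0,0,0],"jaw": 1.0},{"translation": [0.1,0,0],"delta_rot": [0,0,0],"jaw": 1.0},{"translation": [0.1,0,0],"delta_rot": [0,0,0],"jaw": 1.0},{"translation": [0.1,0,0],"delta_rot": [0,0,0],"jaw": 1.0},{"translation": [0.1,0,0],"delta_rot": [0,0,0],"jaw": 1.0},{"translation": [0.1,0,0],"delta_rot": [0,0,0],"jaw": 1.0}])

```text
time: 9.9
tool_pos: [0.5316, 0.0915, 0.0454]
tool_rot: [0.0, 0.99, -0.141, -0.0]
contact_force: [-5.5, 1.6, 3.9]
gripper_width: 0.213
grasp_force: 60.9
```

```bash
python3 -c "
from h import *
st();print(state()['ft_torque'])"
```

```text
t 9.9 pos [0.5316 0.0915 0.0454] jig [18.9 -9. ] yaw -16.22 F jig [-5.7, 0.0, 3.9] w 0.213 g 60.9
[0.28440612 0.84498776 0.06723961]
```

send_rows(steps=[{"translation": [0.03,0,0],"delta_rot": [0,0,0],"jaw": 1.0},{"translation": [0.05,0,0],"delta_rot": [0,0,0],"jaw": 1.0},{"translation": [0.05,0,0],"delta_rot": [0,0,0],"jaw": 1.0},{"translation": [0.05,0,0],"delta_rot": [0,0,0],"jaw": 1.0},{"translation": [0.05,0,0],"delta_rot": [0,0,0],"jaw": 1.0},{"translation": [0.05,0,0],"delta_rot": [0,0,0],"jaw": 1.0},{"translation": [0.05,0,0],"delta_rot": [0,0,0],"jaw": 1.0},{"translation": [0.05,0,0],"delta_rot": [0,0,0],"jaw": 1.0}])

```text
time: 10.7
tool_pos: [0.5317, 0.0914, 0.0453]
tool_rot: [0.0, 0.99, -0.141, -0.001]
contact_force: [-7.6, 1.5, 5.8]
gripper_width: 0.211
grasp_force: 61.1
```

```bash
python3 -c "
from h import *
st();print(state()['ft_torque'])"
```

```text
t 10.7 pos [0.5317 0.0914 0.0453] jig [19. -9.] yaw -16.22 F jig [-7.7, -0.7, 5.8] w 0.211 g 61.1
[0.42578977 1.04656326 0.11327116]
```

send_rows(steps=[{"translation": [0.03,0,-0.02],"delta_rot": [0,0,-0.002],"jaw": 1.0},{"translation": [0.05,0,-0.02],"delta_rot": [0,0,-0.004],"jaw": 1.0},{"translation": [0.07,0,-0.02],"delta_rot": [0,0,-0.006],"jaw": 1.0},{"translation": [0.08,0,-0.02],"delta_rot": [0,0,-0.008],"jaw": 1.0},{"translation": [0.08,0,-0.02],"delta_rot": [0,0,-0.008],"jaw": 1.0},{"translation": [0.08,0,-0.02],"delta_rot": [0,0,-0.008],"jaw": 1.0},{"translation": [0.08,0,-0.02],"delta_rot": [0,0,-0.008],"jaw": 1.0},{"translation": [0.08,0,-0.02],"delta_rot": [0,0,-0.008],"jaw": 1.0}])

```text
time: 11.5
tool_pos: [0.5321, 0.0912, 0.0453]
tool_rot: [0.0, 0.991, -0.137, -0.001]
contact_force: [-6.7, 2.4, 4.7]
gripper_width: 0.21
grasp_force: 61.1
```

```bash
python3 -c "
from h import *
st();print(state()['ft_torque'])"
```

```text
t 11.5 pos [0.5321 0.0912 0.0453] jig [19.5 -9.2] yaw -15.77 F jig [-7.1, 0.4, 4.7] w 0.21 g 61.1
[ 0.34129309  1.14749213 -0.02944447]
```

send_rows(steps=[{"translation": [0.03,0,-0.02],"delta_rot": [0,0,0],"jaw": 1.0},{"translation": [0.05,0,-0.02],"delta_rot": [0,0,0],"jaw": 1.0},{"translation": [0.07,0,-0.02],"delta_rot": [0,0,0],"jaw": 1.0},{"translation": [0.08,0,-0.02],"delta_rot": [0,0,0],"jaw": 1.0},{"translation": [0.08,0,-0.02],"delta_rot": [0,0,0],"jaw": 1.0},{"translation": [0.08,0,-0.02],"delta_rot": [0,0,0],"jaw": 1.0},{"translation": [0.08,0,-0.02],"delta_rot": [0,0,0],"jaw": 1.0},{"translation": [0.08,0,-0.02],"delta_rot": [0,0,0],"jaw": 1.0}])

```text
time: 12.3
tool_pos: [0.5322, 0.0911, 0.0454]
tool_rot: [0.0, 0.991, -0.137, -0.002]
contact_force: [-9.9, 2.0, 7.3]
gripper_width: 0.214
grasp_force: 61.2
```

```bash
python3 -c "
from h import *
st();print(state()['ft_torque'])"
```

```text
t 12.3 pos [0.5322 0.0911 0.0454] jig [19.5 -9.2] yaw -15.77 F jig [-10.1, -0.8, 7.3] w 0.214 g 61.2
[0.48615743 1.53258322 0.02170133]
```

send_rows(steps=[{"translation": [0,-0.1,-0.03],"delta_rot": [0,0,0],"jaw": 1.0},{"translation": [0,-0.2,-0.03],"delta_rot": [0,0,0],"jaw": 1.0},{"translation": [0,-0.3,-0.03],"delta_rot": [0,0,0],"jaw": 1.0},{"translation": [0,-0.4,-0.03],"delta_rot": [0,0,0],"jaw": 1.0},{"translation": [0,-0.5,-0.03],"delta_rot": [0,0,0],"jaw": 1.0},{"translation": [0,-0.6,-0.03],"delta_rot": [0,0,0],"jaw": 1.0},{"translation": [0,-0.6,-0.03],"delta_rot": [0,0,0],"jaw": 1.0},{"translation": [0,-0.6,-0.03],"delta_rot": [0,0,0],"jaw": 1.0}])

```text
time: 13.1
tool_pos: [0.533, 0.0939, 0.0453]
tool_rot: [0.004, 0.991, -0.137, -0.003]
contact_force: [-14.2, -9.4, 9.5]
gripper_width: 0.211
grasp_force: 61.7
```

```bash
python3 -c "
from h import *
st();print(state()['ft_torque'])"
```

```text
t 13.1 pos [0.533  0.0939 0.0453] jig [19.5 -6.3] yaw -15.74 F jig [-11.0, -13.0, 9.5] w 0.211 g 61.7
[-1.26704841  1.89899103  0.02207416]
```

```bash
python3 -c "
from h import *
im,X=cam('scene');z=X[...,2];J=w2j(X)*1000
p=(z>.0245)&(z<.032)&(abs(J[...,0]-20)<28)&(abs(J[...,1])<85)
q=J[p];print(p.sum(),q.min(0),q.max(0),np.percentile(q,[1,99],axis=0),cv2.minAreaRect(q.astype(np.float32)))
print(((J[p]).max(0)))
b=(J[...,1]>50)&(J[...,1]<110)&(z>.036)&(z<.043)&(J[...,0]<45)&(J[...,0]>-5);print(np.percentile(J[b],[2,98],axis=0))
cv2.imwrite('pics/s2.png',cv2.resize(im[140:270,190:350],(800,600),interpolation=cv2.INTER_CUBIC));st()"
```

```text
1090 [ -6.47965603 -77.39229006] [46.07846634 83.01367715] [[ -3.45681857 -76.4985828 ]
 [ 45.39195494  72.62501805]] ((19.86949920654297, 2.8324661254882812), (160.39743041992188, 52.55720138549805), 89.94265747070312)
[46.07846634 83.01367715]
[[  2.10505567  71.92022821]
 [ 38.21746132 101.34592027]]
t 13.15 pos [0.533  0.0939 0.0454] jig [19.5 -6.3] yaw -15.74 F jig [-9.5, -13.2, 10.0] w 0.215 g 61.7
```

View pics/s2.png

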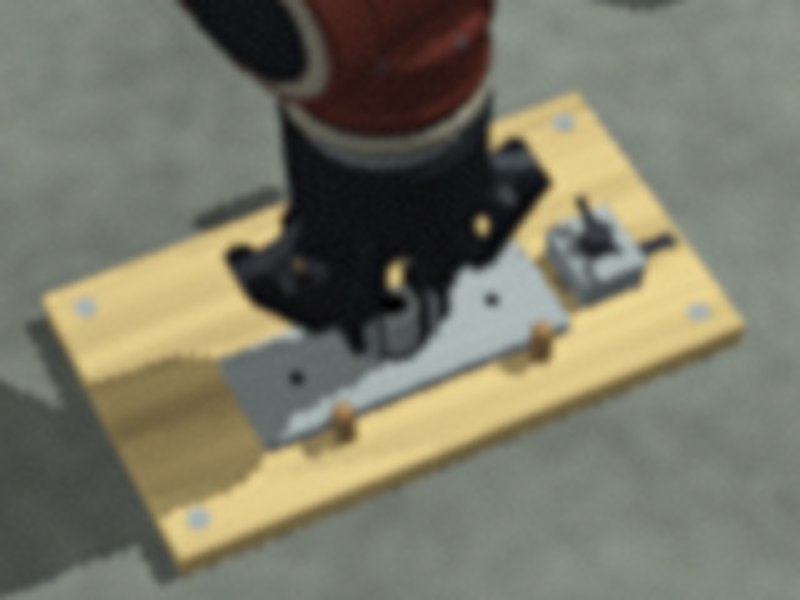

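The plate is against both dowels ((343,420), (540,340)) and still about 8 mm short of the stop face (560,290). So the 13 N is friction from pressing down and sideways, and I'll ease both.

send_rows(steps=[{"translation": [-0.05,0,-0.03],"delta_rot": [0,0,0],"jaw": 1.0},{"translation": [-0.1,0,-0.06],"delta_rot": [0,0,0],"jaw": 1.0},{"translation": [-0.12,0,-0.06],"delta_rot": [0,0,0],"jaw": 1.0},{"translation": [-0.12,0,-0.06],"delta_rot": [0,0,0],"jaw": 1.0},{"translation": [-0.12,0,-0.06],"delta_rot": [0,0,0],"jaw": 1.0},{"translation": [-0.12,0,-0.06],"delta_rot": [0,0,0],"jaw": 1.0},{"translation": [-0.12,0,-0.06],"delta_rot": [0,0,0],"jaw": 1.0},{"translation": [-0.12,0,-0.06],"delta_rot": [0,0,0],"jaw": 1.0}])

```text
time: 13.95
tool_pos: [0.5338, 0.0972, 0.046]
tool_rot: [-0.0, 0.991, -0.137, -0.001]
contact_force: [-2.0, 1.2, -6.1]
gripper_width: 0.218
grasp_force: 59.8
```

```bash
python3 -c "
from h import *
st();print(state()['ft_torque'])"
```

```text
t 13.95 pos [0.5338 0.0972 0.046 ] jig [19.4 -2.9] yaw -15.76 F jig [-2.2, 0.6, -6.1] w 0.218 g 59.8
[-0.06927339  0.36754936  0.03656808]
```

send_rows(steps=[{"translation": [0,-0.1,0],"delta_rot": [0,0,0],"jaw": 1.0},{"translation": [0,-0.2,0],"delta_rot": [0,0,0],"jaw": 1.0},{"translation": [0,-0.3,0],"delta_rot": [0,0,0],"jaw": 1.0},{"translation": [0,-0.35,0],"delta_rot": [0,0,0],"jaw": 1.0},{"translation": [0,-0.35,0],"delta_rot": [0,0,0],"jaw": 1.0},{"translation": [0,-0.35,0],"delta_rot": [0,0,0],"jaw": 1.0},{"translation": [0,-0.35,0],"delta_rot": [0,0,0],"jaw": 1.0},{"translation": [0,-0.35,0],"delta_rot": [0,0,0],"jaw": 1.0}])

```text
time: 14.75
tool_pos: [0.5349, 0.1005, 0.0465]
tool_rot: [-0.0, 0.991, -0.137, -0.0]
contact_force: [-5.2, -0.1, -4.9]
gripper_width: 0.211
grasp_force: 59.9
```

```bash
python3 -c "
from h import *
st();print(state()['ft_torque'])"
```

```text
t 14.75 pos [0.5349 0.1005 0.0465] jig [19.6  0.6] yaw -15.77 F jig [-4.9, -1.6, -4.9] w 0.211 g 59.9
[-0.04170531  0.92526748  0.01124565]
```

send_rows(steps=[{"translation": [0.03,-0.04,0],"delta_rot": [0,0,0],"jaw": 1.0},{"translation": [0.05,-0.08,0],"delta_rot": [0,0,0],"jaw": 1.0},{"translation": [0.05,-0.12,0],"delta_rot": [0,0,0],"jaw": 1.0},{"translation": [0.05,-0.15,0],"delta_rot": [0,0,0],"jaw": 1.0},{"translation": [0.05,-0.15,0],"delta_rot": [0,0,0],"jaw": 1.0},{"translation": [0.05,-0.15,0],"delta_rot": [0,0,0],"jaw": 1.0},{"translation": [0.05,-0.15,0],"delta_rot": [0,0,0],"jaw": 1.0},{"translation": [0.05,-0.15,0],"delta_rot": [0,0,0],"jaw": 1.0}])

```text
time: 15.55
tool_pos: [0.5353, 0.1014, 0.0462]
tool_rot: [0.0, 0.991, -0.137, -0.001]
contact_force: [-6.9, -1.6, -4.9]
gripper_width: 0.213
grasp_force: 59.9
```

```bash
python3 -c "
from h import *
st();print(state()['ft_torque'])"
```

```text
t 15.55 pos [0.5353 0.1014 0.0462] jig [19.6  1.6] yaw -15.77 F jig [-6.2, -3.5, -4.9] w 0.213 g 59.9
[-0.22581812  1.12995578 -0.00425833]
```

send_rows(steps=[{"translation": [0.03,-0.03,0],"delta_rot": [0,0,0],"jaw": 1.0},{"translation": [0.05,-0.06,0],"delta_rot": [0,0,0],"jaw": 1.0},{"translation": [0.05,-0.08,0],"delta_rot": [0,0,0],"jaw": 1.0},{"translation": [0.05,-0.08,0],"delta_rot": [0,0,0],"jaw": 1.0},{"translation": [0.05,-0.08,0],"delta_rot": [0,0,0],"jaw": 1.0},{"translation": [0.05,-0.08,0],"delta_rot": [0,0,0],"jaw": 1.0},{"translation": [0.05,-0.08,0],"delta_rot": [0,0,0],"jaw": 1.0},{"translation": [0.05,-0.08,0],"delta_rot": [0,0,0],"jaw": 1.0}])

```text
time: 16.35
tool_pos: [0.5355, 0.102, 0.046]
tool_rot: [0.001, 0.991, -0.137, -0.002]
contact_force: [-7.3, -1.6, -4.2]
gripper_width: 0.214
grasp_force: 60.0
```

```bash
python3 -c "
from h import *
st();print(state()['ft_torque'])"
```

```text
t 16.35 pos [0.5355 0.102  0.046 ] jig [19.7  2.2] yaw -15.76 F jig [-6.6, -3.6, -4.2] w 0.214 g 60.0
[-0.29441874  1.31354087  0.00786935]
```

send_rows(steps=[{"translation": [0.0,-0.03,0],"delta_rot": [0,0,0],"jaw": 1.0},{"translation": [0.0,-0.06,0],"delta_rot": [0,0,0],"jaw": 1.0},{"translation": [0.0,-0.08,0],"delta_rot": [0,0,0],"jaw": 1.0},{"translation": [0.0,-0.1,0],"delta_rot": [0,0,0],"jaw": 1.0},{"translation": [0.0,-0.1,0],"delta_rot": [0,0,0],"jaw": 1.0},{"translation": [0.0,-0.1,0],"delta_rot": [0,0,0],"jaw": 1.0},{"translation": [0.0,-0.1,0],"delta_rot": [0,0,0],"jaw": 1.0},{"translation": [0.0,-0.1,0],"delta_rot": [0,0,0],"jaw": 1.0}])

```text
time: 17.15
tool_pos: [0.5357, 0.1027, 0.0459]
tool_rot: [0.001, 0.991, -0.137, -0.002]
contact_force: [-7.3, -2.4, -4.5]
gripper_width: 0.212
grasp_force: 60.0
```

```bash
python3 -c "
from h import *
st();print(state()['ft_torque'])"
```

```text
t 17.15 pos [0.5357 0.1027 0.0459] jig [19.7  2.9] yaw -15.76 F jig [-6.4, -4.4, -4.5] w 0.212 g 60.0
[-0.36733218  1.34029861 -0.00654745]
```

send_rows(steps=[{"translation": [0.0,-0.03,0],"delta_rot": [0,0,0],"jaw": 1.0},{"translation": [0.0,-0.06,0],"delta_rot": [0,0,0],"jaw": 1.0},{"translation": [0.0,-0.08,0],"delta_rot": [0,0,0],"jaw": 1.0},{"translation": [0.0,-0.08,0],"delta_rot": [0,0,0],"jaw": 1.0},{"translation": [0.0,-0.08,0],"delta_rot": [0,0,0],"jaw": 1.0},{"translation": [0.0,-0.08,0],"delta_rot": [0,0,0],"jaw": 1.0},{"translation": [0.0,-0.08,0],"delta_rot": [0,0,0],"jaw": 1.0},{"translation": [0.0,-0.08,0],"delta_rot": [0,0,0],"jaw": 1.0}])

```text
time: 17.95
tool_pos: [0.5358, 0.1027, 0.0459]
tool_rot: [0.002, 0.991, -0.137, -0.002]
contact_force: [-8.5, -5.4, -2.5]
gripper_width: 0.208
grasp_force: 60.2
```

```bash
python3 -c "
from h import *
st();print(state()['ft_torque'])
im,X=cam('scene');z=X[...,2];J=w2j(X)*1000
p=(z>.0245)&(z<.032)&(abs(J[...,0]-20)<28)&(abs(J[...,1])<85)
print(np.percentile(J[p],[1,99],axis=0))
b=(J[...,1]>50)&(J[...,1]<110)&(z>.036)&(z<.043)&(J[...,0]<45)&(J[...,0]>-5);print(np.percentile(J[b],[2,98],axis=0))
cv2.imwrite('pics/s3.png',cv2.resize(im[150:240,240:350],(733,600),interpolation=cv2.INTER_CUBIC))"
```

```text
t 17.95 pos [0.5358 0.1027 0.0459] jig [19.7  3. ] yaw -15.76 F jig [-6.7, -7.6, -2.5] w 0.208 g 60.2
[-0.76198187  1.55579975  0.01343165]
[[ -3.26453671 -67.32856857]
 [ 45.56878349  72.39359838]]
[[  2.23811296  71.93738129]
 [ 38.00164256 101.22588654]]
```

View pics/s3.png

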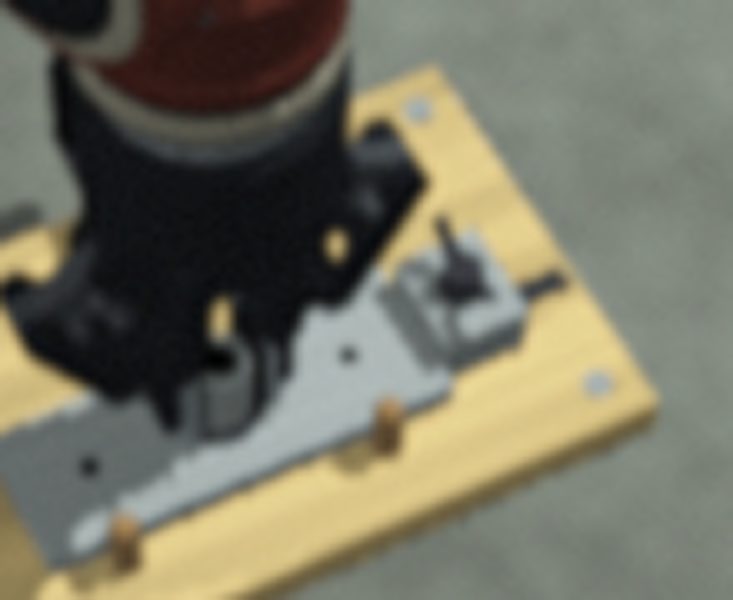

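The plate's end now meets the stop face (415,310) and its long edge touches both dowels. I'll add a little force in both directions and hold.

send_rows(steps=[{"translation": [0.03,-0.02,0],"delta_rot": [0,0,0],"jaw": 1.0},{"translation": [0.06,-0.04,0],"delta_rot": [0,0,0],"jaw": 1.0},{"translation": [0.08,-0.04,0],"delta_rot": [0,0,0],"jaw": 1.0},{"translation": [0.08,-0.04,0],"delta_rot": [0,0,0],"jaw": 1.0},{"translation": [0.08,-0.04,0],"delta_rot": [0,0,0],"jaw": 1.0},{"translation": [0.08,-0.04,0],"delta_rot": [0,0,0],"jaw": 1.0},{"translation": [0.08,-0.04,0],"delta_rot": [0,0,0],"jaw": 1.0},{"translation": [0.08,-0.04,0],"delta_rot": [0,0,0],"jaw": 1.0}])

```text
time: 18.8
tool_pos: [0.5358, 0.1028, 0.0459]
tool_rot: [0.002, 0.991, -0.137, -0.003]
contact_force: [-11.7, -7.3, -0.4]
gripper_width: 0.21
grasp_force: 60.6
```

```bash
python3 -c "
from h import *
st();print(state()['ft_torque'])"
```

```text
t 18.8 pos [0.5358 0.1028 0.0459] jig [19.8  3. ] yaw -15.75 F jig [-9.2, -10.3, -0.4] w 0.21 g 60.6
[-8.64250457e-01  2.04537390e+00  1.63846783e-03]
```

send_rows(steps=[{"translation": [0.04,-0.01,0],"delta_rot": [0,0,0],"jaw": 1.0},{"translation": [0.08,-0.02,0],"delta_rot": [0,0,0],"jaw": 1.0},{"translation": [0.12,-0.02,0],"delta_rot": [0,0,0],"jaw": 1.0},{"translation": [0.12,-0.02,0],"delta_rot": [0,0,0],"jaw": 1.0},{"translation": [0.12,-0.02,0],"delta_rot": [0,0,0],"jaw": 1.0},{"translation": [0.12,-0.02,0],"delta_rot": [0,0,0],"jaw": 1.0},{"translation": [0.12,-0.02,0],"delta_rot": [0,0,0],"jaw": 1.0},{"translation": [0.12,-0.02,0],"delta_rot": [0,0,0],"jaw": 1.0}])

```text
time: 19.6
tool_pos: [0.5359, 0.1027, 0.0459]
tool_rot: [0.002, 0.991, -0.137, -0.005]
contact_force: [-16.8, -5.4, 2.9]
gripper_width: 0.21
grasp_force: 61.1
```

```bash
python3 -c "
from h import *
st();print(state()['ft_torque'])"
```

```text
t 19.6 pos [0.5359 0.1027 0.0459] jig [19.9  3. ] yaw -15.75 F jig [-14.7, -9.9, 2.9] w 0.21 g 61.1
[-8.45066630e-01  2.67625627e+00 -2.03801541e-03]
```

send_rows(steps=[{"translation": [-0.02,-0.02,0],"delta_rot": [0,0,0],"jaw": 1.0},{"translation": [-0.04,-0.04,-0.02],"delta_rot": [0,0,0],"jaw": 1.0},{"translation": [-0.04,-0.05,-0.04],"delta_rot": [0,0,0],"jaw": 1.0},{"translation": [-0.04,-0.06,-0.04],"delta_rot": [0,0,0],"jaw": 1.0},{"translation": [-0.04,-0.06,-0.04],"delta_rot": [0,0,0],"jaw": 1.0},{"translation": [-0.04,-0.06,-0.04],"delta_rot": [0,0,0],"jaw": 1.0},{"translation": [-0.04,-0.06,-0.04],"delta_rot": [0,0,0],"jaw": 1.0},{"translation": [-0.04,-0.06,-0.04],"delta_rot": [0,0,0],"jaw": 1.0}])

```text
time: 20.4
tool_pos: [0.5359, 0.1028, 0.0459]
tool_rot: [0.003, 0.991, -0.137, -0.004]
contact_force: [-15.2, -9.1, 2.7]
gripper_width: 0.215
grasp_force: 60.7
```

```bash
python3 -c "
from h import *
st();print(state()['ft_torque'])"
```

```text
t 20.4 pos [0.5359 0.1028 0.0459] jig [19.8  3. ] yaw -15.74 F jig [-12.1, -13.0, 2.7] w 0.215 g 60.7
[-1.1647928   2.35850971 -0.01019944]
```

send_rows(steps=[{"translation": [-0.08,0.06,0],"delta_rot": [0,0,0],"jaw": 1.0},{"translation": [-0.15,0.12,0],"delta_rot": [0,0,0],"jaw": 1.0},{"translation": [-0.15,0.16,0],"delta_rot": [0,0,0],"jaw": 1.0},{"translation": [-0.15,0.16,0],"delta_rot": [0,0,0],"jaw": 1.0},{"translation": [-0.15,0.16,0],"delta_rot": [0,0,0],"jaw": 1.0},{"translation": [-0.15,0.16,0],"delta_rot": [0,0,0],"jaw": 1.0},{"translation": [-0.15,0.16,0],"delta_rot": [0,0,0],"jaw": 1.0},{"translation": [-0.15,0.16,0],"delta_rot": [0,0,0],"jaw": 1.0}])

```text
time: 21.2
tool_pos: [0.5358, 0.1027, 0.046]
tool_rot: [0.001, 0.991, -0.137, -0.002]
contact_force: [-6.9, -3.5, -5.5]
gripper_width: 0.212
grasp_force: 59.9
```

```bash
python3 -c "
from h import *
st();print(state()['ft_torque'])"
```

```text
t 21.2 pos [0.5358 0.1027 0.046 ] jig [19.7  3. ] yaw -15.76 F jig [-5.7, -5.3, -5.5] w 0.212 g 59.9
[-0.56427421  1.26603867  0.03115033]
```

send_rows(steps=[{"translation": [0,0,0.03],"delta_rot": [0,0,0],"jaw": 1.0},{"translation": [-0.02,0.02,0.06],"delta_rot": [0,0,0],"jaw": 1.0},{"translation": [-0.04,0.04,0.06],"delta_rot": [0,0,0],"jaw": 1.0},{"translation": [-0.04,0.04,0.06],"delta_rot": [0,0,0],"jaw": 4.5},{"translation": [-0.04,0.04,0.06],"delta_rot": [0,0,0],"jaw": 4.5},{"translation": [-0.04,0.04,0.06],"delta_rot": [0,0,0],"jaw": 4.5},{"translation": [-0.04,0.04,0.06],"delta_rot": [0,0,0],"jaw": 4.5},{"translation": [-0.04,0.04,0.06],"delta_rot": [0,0,0],"jaw": 4.5}])

```text
time: 22.0
tool_pos: [0.5377, 0.1035, 0.0472]
tool_rot: [-0.0, 0.991, -0.137, 0.001]
contact_force: [-0.1, 0.1, 0.0]
gripper_width: 0.526
grasp_force: 0.0
```

```bash
python3 -c "
from h import *
st();print(state()['ft_torque'])"
```

```text
t 22.0 pos [0.5377 0.1035 0.0472] jig [21.4  4.2] yaw -15.77 F jig [-0.1, 0.1, 0.0] w 0.526 g 0.0
[-0.03874921  0.06410248  0.01638348]
```

send_rows(steps=[{"translation": [0,0,-2],"delta_rot": [0,0,0],"jaw": 4.5},{"translation": [0,0,-5],"delta_rot": [0,0,0],"jaw": 4.5},{"translation": [0,0,-8],"delta_rot": [0,0,0],"jaw": 4.5},{"translation": [-3,0,-8],"delta_rot": [0,0,0],"jaw": 4.5},{"translation": [-6,0,-8],"delta_rot": [0,0,0],"jaw": 4.5},{"translation": [-9,0,-8],"delta_rot": [0,0,0],"jaw": 4.5},{"translation": [-11,0,-8],"delta_rot": [0,0,0],"jaw": 4.5},{"translation": [-11,0,-8],"delta_rot": [0,0,0],"jaw": 4.5}])

```text
time: 22.8
tool_pos: [0.4292, 0.1338, 0.1261]
tool_rot: [-0.0, 0.991, -0.136, -0.0]
contact_force: [0.9, -0.3, -0.9]
gripper_width: 0.529
grasp_force: 0.0
```

```bash
python3 -c "
from h import *
st()
im,X=cam('scene');z=X[...,2];J=w2j(X)*1000
p=(z>.0245)&(z<.032)&(abs(J[...,0]-20)<28)&(abs(J[...,1])<85)
print(np.percentile(J[p],[1,99],axis=0))
b=(J[...,1]>50)&(J[...,1]<110)&(z>.036)&(z<.043)&(J[...,0]<45)&(J[...,0]>-5);print(np.percentile(J[b],[2,98],axis=0))
cv2.imwrite('pics/s4.png',cv2.resize(im[140:260,190:350],(800,600),interpolation=cv2.INTER_CUBIC))
to([*j2w(-.0885,.004),.10],JY)"
```

```text
t 22.8 pos [0.4292 0.1338 0.1261] jig [-91.2   3. ] yaw -15.68 F jig [1.0, 0.0, -0.9] w 0.529 g 0.0
[[ -4.43021744 -67.18200952]
 [ 45.26083412  72.28631082]]
[[  2.50596954  71.7673375 ]
 [ 38.02046668 100.9881683 ]]
t 22.85 cm [ 0.13 -0.08  2.66] rot [-0.    -0.001  0.009]
```

View pics/s4.png

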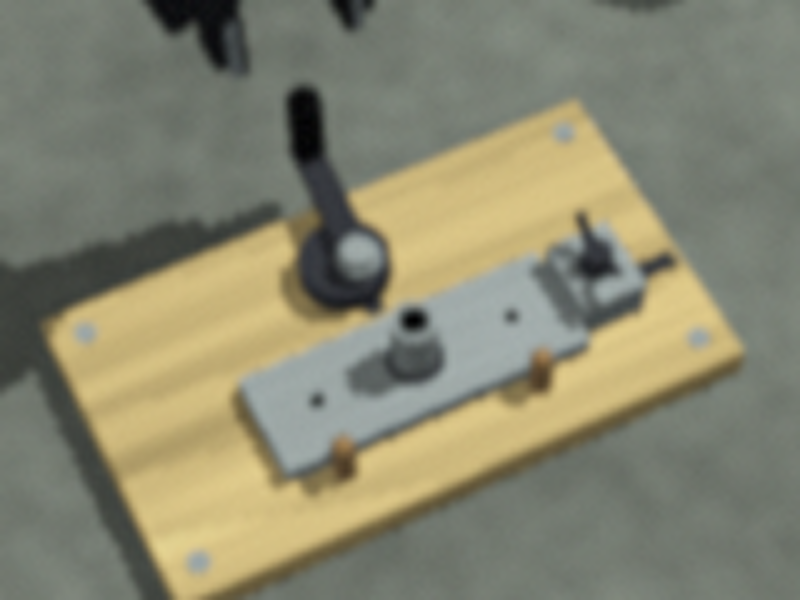

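The plate is released and seated at the stop and both dowels. The lever is still open, with the handle at (303,120). I'll cage the handle loosely.

send_rows(steps=[{"translation": [0.2,-0.1,2],"delta_rot": [0,0,0],"jaw": 4.5},{"translation": [0.2,-0.1,4],"delta_rot": [0,0,0],"jaw": 4.5},{"translation": [0.2,-0.1,5.5],"delta_rot": [0,0,0],"jaw": 4.5},{"translation": [0.2,-0.1,6.7],"delta_rot": [0,0,0],"jaw": 4.5},{"translation": [0.2,-0.1,6.7],"delta_rot": [0,0,0],"jaw": 4.5},{"translation": [0.2,-0.1,6.7],"delta_rot": [0,0,0],"jaw": 2.2},{"translation": [0.2,-0.1,6.7],"delta_rot": [0,0,0],"jaw": 2.2},{"translation": [0.2,-0.1,6.7],"delta_rot": [0,0,0],"jaw": 2.2}])

```text
time: 23.65
tool_pos: [0.4341, 0.1338, 0.0605]
tool_rot: [-0.0, 0.991, -0.137, 0.001]
contact_force: [0.5, 0.1, 0.1]
gripper_width: 0.255
grasp_force: 0.0
```

```bash
cat > arc.py <<'E'
from h import *
import sys
# rows of an arc about the pivot: cage centre at angle th from current pose, tool yaw = yaw0+th
a=float(sys.argv[1]); b=float(sys.argv[2]); n=int(sys.argv[3]); r=float(sys.argv[4]) if len(sys.argv)>4 else .060
P=np.array([-.0290,.0005]); s=state(); R=rot(s['tool_rot']); J=w2j(s['tool_pos'])
st(); d0=P-J; print('now th',np.arctan2(d0[1],d0[0]).round(3),'r',np.hypot(*d0).round(4))
y0=np.arctan2(*(R.as_matrix()[[1,0],0]))
for t in np.linspace(a,b,n+1)[1:]:
    w=j2w(*(P-r*np.array([np.cos(t),np.sin(t)]))); d=R.inv().apply([*(w-s['tool_pos'][:2]),0])*100
    print(t.round(3),d.round(2)[:2],'rz',-((JY+.008+t)-y0).round(3))
E
python3 arc.py 0 1.04 8
```

```text
t 23.65 pos [0.4341 0.1338 0.0605] jig [-86.6   4.3] yaw -15.77 F jig [0.5, 0.2, 0.1] w 0.255 g 0.0
now th -0.066 r 0.0577
0.13 [-0.2   1.16] rz -0.13
0.26 [-0.05  1.92] rz -0.26
0.39 [0.19 2.66] rz -0.39
0.52 [0.52 3.36] rz -0.52
0.65 [0.95 4.02] rz -0.65
0.78 [1.46 4.61] rz -0.78
0.91 [2.03 5.13] rz -0.91
1.04 [2.68 5.58] rz -1.04
```

send_rows(steps=[{"translation": [-0.2,1.16,0],"delta_rot": [0,0,-0.13],"jaw": 2.2},{"translation": [-0.05,1.92,0],"delta_rot": [0,0,-0.26],"jaw": 2.2},{"translation": [0.2,2.66,0],"delta_rot": [0,0,-0.39],"jaw": 2.2},{"translation": [0.52,3.36,0],"delta_rot": [0,0,-0.52],"jaw": 2.2},{"translation": [0.95,4.0,0],"delta_rot": [0,0,-0.65],"jaw": 2.2},{"translation": [1.46,4.6,0],"delta_rot": [0,0,-0.78],"jaw": 2.2},{"translation": [2.03,5.13,0],"delta_rot": [0,0,-0.91],"jaw": 2.2},{"translation": [2.7,5.6,0],"delta_rot": [0,0,-1.04],"jaw": 2.2}])

```text
time: 24.45
tool_pos: [0.4445, 0.0725, 0.0602]
tool_rot: [-0.0, 0.927, 0.376, 0.001]
contact_force: [-0.9, 2.4, 0.7]
gripper_width: 0.254
grasp_force: 0.6
```

```bash
python3 arc.py 1.04 1.4 6
```

```text
t 24.45 pos [0.4445 0.0725 0.0602] jig [-59.5 -51.6] yaw 44.12 F jig [-1.5, 2.1, 0.7] w 0.254 g 0.6
now th 1.042 r 0.0604
1.1 [0.04 0.35] rz -0.054
1.16 [0.07 0.71] rz -0.114
1.22 [0.12 1.07] rz -0.174
1.28 [0.19 1.42] rz -0.234
1.34 [0.28 1.77] rz -0.294
1.4 [0.39 2.11] rz -0.354
```

send_rows(steps=[{"translation": [0.04,0.35,0],"delta_rot": [0,0,-0.06],"jaw": 2.2},{"translation": [0.07,0.7,0],"delta_rot": [0,0,-0.12],"jaw": 2.2},{"translation": [0.12,1.07,0],"delta_rot": [0,0,-0.18],"jaw": 2.2},{"translation": [0.19,1.42,0],"delta_rot": [0,0,-0.24],"jaw": 2.2},{"translation": [0.28,1.77,0],"delta_rot": [0,0,-0.3],"jaw": 2.2},{"translation": [0.39,2.1,0],"delta_rot": [0,0,-0.36],"jaw": 2.2},{"translation": [0.39,2.1,0],"delta_rot": [0,0,-0.36],"jaw": 2.2},{"translation": [0.39,2.1,0],"delta_rot": [0,0,-0.36],"jaw": 2.2}])

```text
time: 25.25
tool_pos: [0.4616, 0.06, 0.0599]
tool_rot: [0.0, 0.846, 0.533, 0.0]
contact_force: [0.2, -0.1, 0.4]
gripper_width: 0.261
grasp_force: 0.0
```

```bash
python3 arc.py 1.4 1.6 4
```

```text
t 25.25 pos [0.4616 0.06   0.0599] jig [-39.5 -58.8] yaw 64.37 F jig [0.2, -0.0, 0.4] w 0.261 g 0.0
now th 1.395 r 0.0603
1.45 [0.03 0.33] rz -0.051
1.5 [0.05 0.63] rz -0.101
1.55 [0.09 0.93] rz -0.151
1.6 [0.14 1.22] rz -0.201
```

send_rows(steps=[{"translation": [0.02,0.15,0],"delta_rot": [0,0,-0.025],"jaw": 2.2},{"translation": [0.03,0.33,0],"delta_rot": [0,0,-0.05],"jaw": 2.2},{"translation": [0.04,0.48,0],"delta_rot": [0,0,-0.075],"jaw": 2.2},{"translation": [0.05,0.63,0],"delta_rot": [0,0,-0.1],"jaw": 2.2},{"translation": [0.07,0.78,0],"delta_rot": [0,0,-0.125],"jaw": 2.2},{"translation": [0.09,0.93,0],"delta_rot": [0,0,-0.15],"jaw": 2.2},{"translation": [0.09,0.93,0],"delta_rot": [0,0,-0.15],"jaw": 2.2},{"translation": [0.09,0.93,0],"delta_rot": [0,0,-0.15],"jaw": 2.2}])

```text
time: 26.05
tool_pos: [0.4703, 0.0568, 0.0594]
tool_rot: [0.0, 0.804, 0.595, 0.0]
contact_force: [0.2, 0.6, -0.3]
gripper_width: 0.258
grasp_force: 0.0
```

```bash
python3 arc.py 1.55 1.75 4
```

```text
t 26.05 pos [0.4703 0.0568 0.0594] jig [-30.2 -59.5] yaw 73.04 F jig [0.1, 0.6, -0.3] w 0.258 g 0.0
now th 1.55 r 0.06
1.6 [0.  0.3] rz -0.05
1.65 [0.02 0.6 ] rz -0.1
1.7 [0.06 0.9 ] rz -0.15
1.75 [0.11 1.19] rz -0.2
```

send_rows(steps=[{"translation": [0,0.15,0],"delta_rot": [0,0,-0.025],"jaw": 2.2},{"translation": [0,0.3,0],"delta_rot": [0,0,-0.05],"jaw": 2.2},{"translation": [0.01,0.45,0],"delta_rot": [0,0,-0.075],"jaw": 2.2},{"translation": [0.02,0.6,0],"delta_rot": [0,0,-0.1],"jaw": 2.2},{"translation": [0.04,0.75,0],"delta_rot": [0,0,-0.125],"jaw": 2.2},{"translation": [0.06,0.9,0],"delta_rot": [0,0,-0.15],"jaw": 2.2},{"translation": [0.06,0.9,0],"delta_rot": [0,0,-0.15],"jaw": 2.2},{"translation": [0.06,0.9,0],"delta_rot": [0,0,-0.15],"jaw": 2.2}])

```text
time: 26.85
tool_pos: [0.4778, 0.0551, 0.0593]
tool_rot: [-0.001, 0.756, 0.654, -0.001]
contact_force: [-7.1, 2.5, 5.2]
gripper_width: 0.257
grasp_force: 3.4
```

```bash
python3 arc.py 1.7 1.9 4
python3 - <<'E'
from h import *
im,X=cam('scene');cv2.imwrite('pics/s5.png',cv2.resize(im[140:260,190:350],(800,600),interpolation=cv2.INTER_CUBIC))
E
```

```text
t 26.85 pos [0.4778 0.0551 0.0593] jig [-22.6 -59. ] yaw 81.7 F jig [-7.6, 0.4, 5.2] w 0.257 g 3.4
now th 1.678 r 0.0598
1.75 [-0.02  0.43] rz -0.048
1.8 [0.   0.73] rz -0.098
1.85 [0.04 1.03] rz -0.148
1.9 [0.09 1.33] rz -0.198
```

View pics/s5.png

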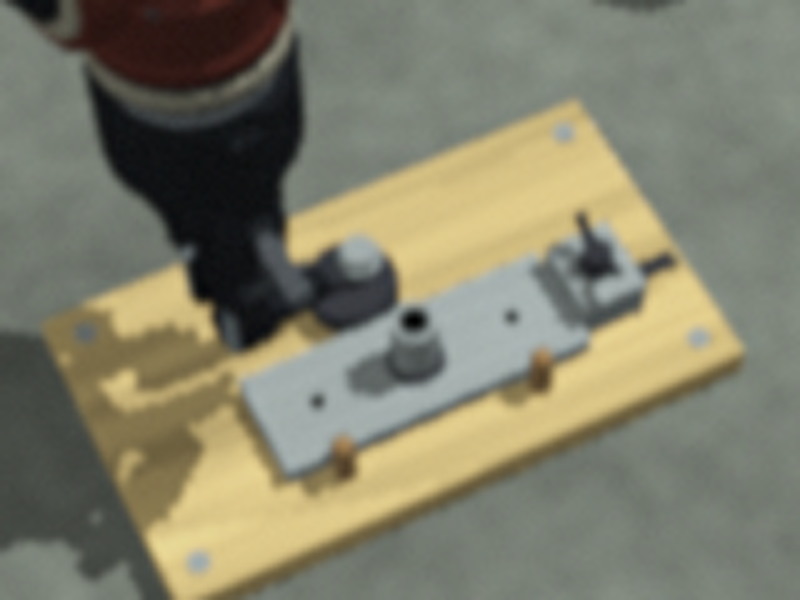

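The cam has bitten: about 7.6 N at the handle at roughly 1.65 rad, with the plate still seated. I'll hold briefly, back off, then open and lift away.

send_rows(steps=[{"translation": [0,0,0],"delta_rot": [0,0,0],"jaw": 2.2},{"translation": [0,0,0],"delta_rot": [0,0,0],"jaw": 2.2},{"translation": [0,0,0],"delta_rot": [0,0,0],"jaw": 2.2},{"translation": [0,-0.2,0],"delta_rot": [0,0,0],"jaw": 2.2},{"translation": [0,-0.35,0],"delta_rot": [0,0,0],"jaw": 3.2},{"translation": [0,-0.35,0],"delta_rot": [0,0,0],"jaw": 3.2},{"translation": [0,-0.35,0],"delta_rot": [0,0,0],"jaw": 3.2},{"translation": [0,-0.35,0],"delta_rot": [0,0,0],"jaw": 3.2}])

```text
time: 27.7
tool_pos: [0.4757, 0.0551, 0.0595]
tool_rot: [0.0, 0.757, 0.654, 0.0]
contact_force: [0.0, 0.2, -0.3]
gripper_width: 0.374
grasp_force: 0.0
```

```bash
python3 -c "
from h import *
st()"
```

```text
t 27.7 pos [0.4757 0.0551 0.0595] jig [-24.6 -59.5] yaw 81.64 F jig [-0.0, 0.2, -0.3] w 0.374 g 0.0
```

Free of the handle, so I lift clear.

send_rows(steps=[{"translation": [0,0,-1.5],"delta_rot": [0,0,0],"jaw": 3.2},{"translation": [0,0,-4],"delta_rot": [0,0,0],"jaw": 3.2},{"translation": [0,0,-7],"delta_rot": [0,0,0],"jaw": 3.2},{"translation": [0,0,-10],"delta_rot": [0,0,0],"jaw": 3.2},{"translation": [0,-4,-12],"delta_rot": [0,0,0],"jaw": 3.2},{"translation": [0,-7,-12],"delta_rot": [0,0,0],"jaw": 3.2},{"translation": [0,-7,-12],"delta_rot": [0,0,0],"jaw": 3.2},{"translation": [0,-7,-12],"delta_rot": [0,0,0],"jaw": 3.2}])

```text
time: 28.5
tool_pos: [0.4063, 0.0654, 0.1795]
tool_rot: [0.001, 0.757, 0.654, 0.001]
contact_force: [0.9, 0.4, 0.1]
gripper_width: 0.377
grasp_force: 0.0
```

```bash
python3 -c "
from h import *
st()
im,X=cam('scene');z=X[...,2];J=w2j(X)*1000
p=(z>.0245)&(z<.032)&(abs(J[...,0]-20)<28)&(abs(J[...,1])<85)
print(np.percentile(J[p],[1,99],axis=0))
h=(abs(J[...,0]+20)<50)&(abs(J[...,1]+60)<35)&(z>.068)&(z<.084);print('handle',h.sum(),J[h].mean(0))
b=(J[...,1]>50)&(J[...,1]<110)&(z>.036)&(z<.043)&(J[...,0]<45)&(J[...,0]>-5);print(np.percentile(J[b],[2,98],axis=0))
cv2.imwrite('pics/s6.png',cv2.resize(im[140:260,190:350],(800,600),interpolation=cv2.INTER_CUBIC))"
```

```text
t 28.5 pos [0.4063 0.0654 0.1795] jig [-94.1 -69.1] yaw 81.65 F jig [0.8, 0.7, 0.1] w 0.377 g 0.0
[[ -5.6172421  -67.52880009]
 [ 45.45283003  72.58236694]]
handle 56 [-25.0040645  -60.24821689]
[[  2.84188908  72.13792557]
 [ 38.05368057 101.49212915]]
```

View pics/s6.png

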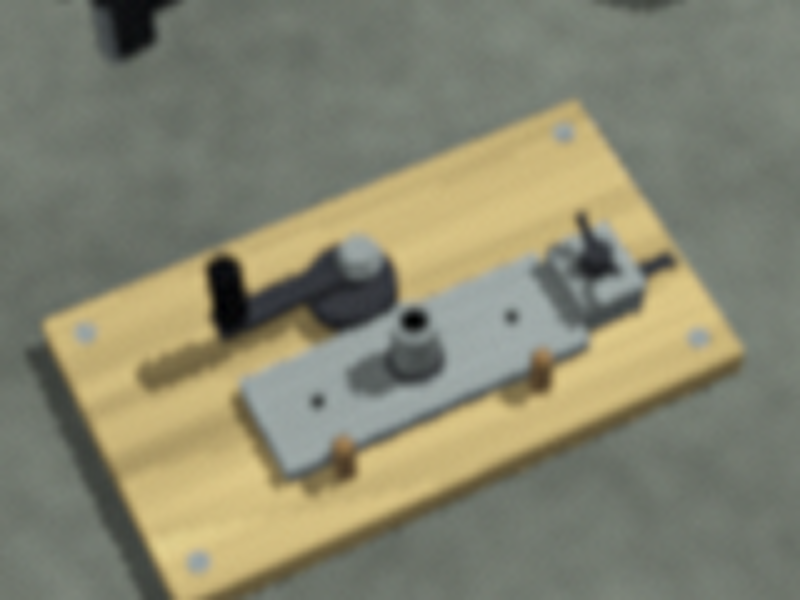

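The plate is seated on both dowels ((343,455), (540,368)) and at the stop (565,290). The cam is swung against it and the lever has stayed put (handle at (228,295)). The gripper is clear, so I hand in.

```bash
python3 -c "
from plant import *
print(job_done())"
```

```text
the job is handed in; nothing more can be done
None
```

The job is handed in, with no verdict returned: the plate sits on both dowels and the end stop, the cam lever is tight (about 7.6 N at the handle when I let go), and the gripper is clear of everything.

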